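# Pin the purge-valve lever and hold it in slow purge

## Robot

A 6-joint arm with a two-finger parallel gripper is mounted at the origin on the work surface. World frame = base frame: x ahead of the robot, y to its left, z up, the work surface at z = 0. Lengths are in m, angles in rad, forces in N, time in s.
With the tool pointing down it reaches from about 0.425 to 0.95 m from the base axis. Payload 3.5 kg.
Tool frame: the origin (TCP) lies between the finger pads; the fingertips stand 17 mm ahead of it and the grasp point (between the pads) lies 2 mm behind it (ctrl.tip_reach is the distance from the TCP to the fingertips, in m); z points along the fingers, y is the direction in which the jaws open and shut (so a half turn about z gives the same grasp; the last joint's range is limited). The gripper opens to 85 mm and grips with 20 to 120 N. Pads are 22 mm wide; open, the fingers measure 114 mm over their backs; the gripper's body (76 mm by 85 mm) begins 54 mm behind the grasp point. The pads swing forward as they close: fully open they stand 13 mm farther back than shut.
Start: joints at [-1.347, 0.286, 1.577, -0, 1.279, -0.15], TCP at [0.247, -0.628, 0.248] pointing down, gripper open.
Joint ranges: [-2.77, 2.77], [-0.9, 2.22], [0.21, 2.48], [-1.53, 4.67], [0.24, 2.81], [-2.84, 2.84]. Speed limits (rad/s): [2.79, 2.79, 3.14, 3.14, 3.14, 3.14].

## Interface

Orientations are given as a unit quaternion [x, y, z, w].
In Python, from plant import monitor, imaging, workorder, ctrl gives the robot as it stands.
- The arm moves only by the tool send_rows, never from a script. Its argument "rows" is a list of rows, each a list of 4 numbers: the shift along the world's x, y, z normalised to -1 to 1, where 1 is 0.3 m, then the turn about the world's z normalised to -1 to 1, where 1 is 360 degrees. A call has 1 to 20 rows; each row is the pose to reach, as a shift and turn from the pose commanded when the call began, turning the shorter way round; what a row does not reach only later rows make up. A row lasts 1/8 s, in which the tool goes at most 62.5 mm and 10.7 degrees, less where a joint would pass 70% of its speed; a pose out of reach is approached as far as the arm can. A call with a number of a shift or a turn outside -1 to 1 is refused whole. A call with a gripper value outside its range is refused whole. "jaw" is the closure, from 0 (fully open) to 1 (shut), set as the call begins (left out, the last holds). The fingers move at their own pace and stop on an object; "newtons" is the grip in N (left out, the last holds). Time passes only in rows, so rows that repeat a pose let the fingers close. It gives the time, the measured TCP pose, the force and the opening at its end, in the units of the state.
- monitor.get_state(): the state, without advancing time (a new reading comes with each control period).
- imaging.read_camera(name): name is "scene" or "top" or "wrist"; returns the picture (384x512x3 uint8, red, green, blue); there is no depth.
- imaging.calibration(name): a dict with "intrinsics" (3x3 intrinsics, pixels), "dist_coeffs" ([k1, k2, p1, p2, k3] as OpenCV has them; the pictures are not rectified), "cam_to_world" (4x4, takes a point from camera to world coordinates). Camera axes: x right, y up, looking along -z (the intrinsics and any distortion apply to the point x, -y, -z); pixel columns grow to the right and rows downward; lengths in m; the calibration is good to about 2 mm. A picture is of the moment at which its call begins: read the wrist's pose just before it. calibration takes no time and is no camera call; for the wrist camera it gives the pose at the moment of the call.
- workorder.sign_off(): hands the job in, once; it reports no verdict.
The state is a dict: "time": time; "qpos": joint angles; "dq": joint speeds; "joint_efforts": joint torques, N m; "eef_pos": TCP position; "tcp_rot": TCP orientation; "contact_force": force on the tool from outside, world axes, zero at the start; "wrist_torque": the same for the moment, N m; "opening": opening from 0.0 (shut) to 1.0 (fully open).
Only numpy, scipy, OpenCV 4.12 (cv2) and the standard library are available. Lean on these libraries where they do the work, as an engineer would, in place of code of your own. Each camera call takes 0.05 s, during which the arm holds its last target.

## Task

The hand lever of the spring-return purge valve is uncoupled: take the blue-knobbed clevis pin from the grey service block and push it down through the lever's fork and the valve stem's eye until its head sits flat on the fork. Then take the lever by its upright black grip, draw it round until the pointer is in the middle of the green slow-purge band, never into the red, and finish while still holding it there, because the valve shuts as soon as the lever is let go. Leave the spare pins and everything else on the bench where they are.

Things in the scene. Friction and masses are not known exactly. Their poses are not given: they have to be found in the camera images.
- pin: Headed clevis pin, upright in a bore of the grey block, about 50 g. Steel shank 10 mm diameter, 40 mm long, tapering to 5 mm over the last 6 mm; on it a cylindrical blue knob (the head), 20 mm diameter, 24 mm tall. Origin at the centre of the lower tip, z up: head from z = 40 to 64 mm. In the block the tip is 6 mm above the bench and the head rests on the block.
- pin_shoulder (a point): Centre of the underside of the blue head, 40 mm above the pin's tip; it comes to the fork's top face when the pin is fully home.
- block: Grey plastic service block, fixed, 60 x 170 x 46 mm; origin at the centre of its underside. Three through bores 12.5 mm in diameter on its y axis at y = -55, 0 and +55 mm; which of them holds the blue pin varies.
- spare_a: Spare pin of another fixture in the block, black flat head 22 mm diameter and 10 mm tall, shank 7 mm; origin at its tip. Not to be moved.
- spare_b: Spare pin of another fixture in the block, orange head 20 mm diameter and 18 mm tall, shank 7 mm; origin at its tip. Not to be moved.
- valve: Fixed valve assembly, origin on its underside, z up. Base plate x -150..130, y -90..130, 8 mm thick. Grey valve body at x = 30, y = 54..124, 56 high; gauge on it to 83 high; black spring can to y = 175, 56 high. Lever pivot at x = 90, y = 0; at rest the lever points to -x, 0.1 rad towards +y. Quadrant with the colour bands, 39 high, lies under the pointer at x = -122 (all mm).
- fork_eye (a point): Centre of the pin hole at the top face of the lever's fork, 52 mm above the bench, 60 mm from the pivot. Vertical hole, 12.5 mm diameter, through the upper fork plate (44 to 52 mm high), the stem's tang (33 to 43 mm, same hole) and the lower fork plate (24 to 32 mm). Fork 32 mm wide; moves with the lever. At rest the holes are in line.
- stem_eye (a point): Centre of the hole at the top face of the valve stem's tang (the lug), 43 mm above the bench; a flat steel tang 30 x 30 x 10 mm between the fork plates. Moves with the stem along the valve's -y.
- lever_pivot (a point): On the lever's vertical pivot axis, 52 mm above the bench.
- grip: Upright black grip at the end of the lever, 180 mm from the pivot: round, 24 mm diameter, 56 mm tall, tapering a little at foot and top; origin at the centre of its foot, on top of the lever bar 52 mm above the bench (top at 108 mm). It revolves freely about its own vertical axis and otherwise goes with the lever.
- lever (a joint): Lever angle, rad: 0 at rest (the start), growing counter-clockwise seen from above (grip moves to the valve's -y, away from the grey body), stop at 0.34. Pointer on white below 0.12, green 0.12 to 0.22, white 0.22 to 0.27, red above 0.27. Unpinned it turns freely with slight friction; pinned, the valve spring pulls it back to 0.
- stem (a joint): How far the valve stem is drawn out of the valve body, m: 0 is shut; about 0.010 with the pinned lever in the middle of the green band (0.17 rad). Spring 1200 N/m with 10 N preload, felt as about 3 N at the grip as it leaves 0 and 7 N in the green band.
- reagent: Clear bottle with white cap, 68 mm diameter, 130 mm tall, beyond the valve and to its right; origin under its centre. Bystander.
- amber: Amber bottle with white cap, 68 mm diameter, 145 mm tall, left of the valve; origin under its centre. Bystander.
- beaker: Glass beaker, 74 mm diameter, 85 mm tall, beyond the block; origin under its centre. Bystander.
- wrench: Steel double-ended spanner, 180 x 28 x 8 mm, lying on the bench to the left, near the robot. Bystander.
- rack: Black cartridge rack with six white cartridges, 100 x 150 x 84 mm, to the left; origin under its centre. Bystander.

How it is judged:
On the way, in this order (a step that is already met when the one before it is completed fails the run):
1. the pin is home through fork and stem eye, its head on the fork, the valve still shut (z of pin_shoulder in the frame of fork_eye below 0.003 m and horizontal distance between pin_shoulder and fork_eye below 0.004 m and angle between the z axis of pin and the z axis of valve, either way round below 0.1 rad and value of joint stem below 0.004 m), for 0.2 s.
2. the pinned lever is drawn into the green band (value of joint lever between 0.12 and 0.22 rad and value of joint stem above 0.005 m), for 0.3 s.
At the end, for the whole second after the job is handed in: Robot still holding the lever by its grip (1.5 N or more), lever at 0.12 to 0.22 rad (green), stem drawn out 5 mm or more; pin upright (0.12 rad) in fork and eye, head within 3 mm of the fork's top face and 4 mm of the hole's centre, let go of (all of step 2 and contact force between any of the fingers, the arm and grip above 1.5 N and z of pin_shoulder in the frame of fork_eye below 0.003 m and horizontal distance between pin_shoulder and fork_eye below 0.004 m and angle between the z axis of pin and the z axis of valve, either way round below 0.12 rad and contact force between the fingers and pin below 0.2 N); the arm keeps its last pose, push and grip.
It fails at once if the lever is taken into the red band (value of joint lever above 0.27 rad).
It fails at once if a spare pin is moved (distance of any of spare_a, spare_b from where it was at the start of the episode above 0.02 m).
It fails at once if a bystander is shoved or knocked over (distance of any of reagent, amber, beaker, wrench, rack from where it was at the start of the episode above 0.03 m or angle between any of reagent, amber, beaker's own z axis and vertical above 0.4 rad).
It also fails if it takes over 54 s, if anything falls off the work surface, if the arm or the gripper's body presses on something with over 40 N, if the wrist force passes 120 N, or if a joint passes its speed limit or range.

## Working session

There is one attempt and no reset: what is moved stays moved. The work goes in short steps, Python scripts to look and compute and a tool call to move; the robot and the scene stay as the last step left them, time stands still between calls to the robot, and variables do not carry over. Pictures are saved under pics/ and viewed, and the job is handed in when it is done.

Besides the shell and the picture viewer there is one more tool, called after "Call:" as name(argument=value, ...), one argument or row to a line, values as JSON. send_rows: Moves the arm, as the interface text tells. Scaled input: -1 to 1 covers 0.3 m each way for a shift and 360 degrees each way for a turn. Its arguments: {"type":"object","properties":{"rows":{"type":"array"},"jaw":{"type":"number"},"newtons":{"type":"number"}},"required":["rows"]}

```bash
mkdir -p pics; ls; cat > h.py <<'E'
import numpy as np, cv2
from plant import monitor, imaging, workorder, ctrl
def snap(name,fn):
    c=imaging.calibration(name); im=imaging.read_camera(name)
    cv2.imwrite('pics/'+fn,cv2.cvtColor(im,cv2.COLOR_RGB2BGR)); return im,c
def ray(c,uv):
    K=np.array(c['intrinsics'],float);d=np.array(c['dist_coeffs'],float);T=np.array(c['cam_to_world'])
    p=cv2.undistortPoints(np.array(uv,float).reshape(-1,1,2),K,d).reshape(-1,2)
    v=np.c_[p[:,0],-p[:,1],-np.ones(len(p))]@T[:3,:3].T
    return T[:3,3],v
def onz(c,uv,z):
    o,v=ray(c,uv); return o+v*((z-o[2])/v[:,2:3])
def proj(c,P):
    K=np.array(c['intrinsics'],float);d=np.array(c['dist_coeffs'],float);T=np.array(c['cam_to_world'])
    q=(np.atleast_2d(P)-T[:3,3])@T[:3,:3]
    q=q*[1,-1,-1]
    return cv2.projectPoints(q,np.zeros(3),np.zeros(3),K,d)[0].reshape(-1,2)
E
python3 - <<'E'
from h import *
s=monitor.get_state();print(s)
for n in['scene','top','wrist']:
    im,c=snap(n,n+'0.png');print(n,np.round(c['cam_to_world'],3).tolist(),np.round(c['intrinsics'],1).tolist(),c['dist_coeffs'])
print(ctrl.tip_reach)
E
```

```text
pics
{'time': 0.0, 'qpos': array([-1.34701488e+00,  2.87198976e-01,  1.57820430e+00, -5.87839812e-05,
        1.27859902e+00, -1.50014662e-01]), 'dq': array([ 0.00195391, -0.0004199 ,  0.00291751, -0.00059095,  0.00062953,
       -0.00178657]), 'joint_efforts': array([-1.54649420e-03, -4.05980122e+01, -2.92625624e+01, -1.69993809e-04,
        5.86485170e-03, -4.33283617e-06]), 'eef_pos': array([ 0.2463422 , -0.62776598,  0.24691014]), 'tcp_rot': array([ 9.82583046e-01,  1.85820086e-01, -7.25446087e-05, -1.20296389e-03]), 'contact_force': array([-0.03099776, -0.33104681, -0.05687869]), 'wrist_torque': array([0.01860534, 0.01833335, 0.00881974]), 'opening': 0.9970631641986947}
scene [[0.783, -0.385, 0.489, 1.115], [0.622, 0.508, -0.596, -0.69], [-0.019, 0.771, 0.637, 0.851], [0.0, 0.0, 0.0, 1.0]] [[415.4, 0.0, 251.9], [0.0, 415.4, 188.3], [0.0, 0.0, 1.0]] [-0.02907522  0.          0.          0.          0.        ]
top [[0.016, 0.995, -0.099, 0.399], [-1.0, 0.015, -0.016, 0.049], [-0.015, 0.099, 0.995, 1.377], [0.0, 0.0, 0.0, 1.0]] [[499.9, 0.0, 252.1], [0.0, 499.9, 196.9], [0.0, 0.0, 1.0]] [-0.17580594  0.          0.          0.          0.        ]
wrist [[0.365, 0.888, 0.279, 0.316], [-0.931, 0.349, 0.107, -0.601], [-0.002, -0.299, 0.954, 0.372], [0.0, 0.0, 0.0, 1.0]] [[281.1, 0.0, 255.5], [0.0, 281.1, 192.5], [0.0, 0.0, 1.0]] [-0.04638376  0.          0.          0.          0.        ]
0.017
```

View pics/scene0.png

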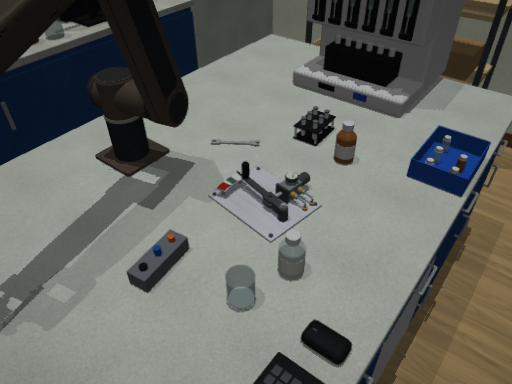

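View pics/top0.png

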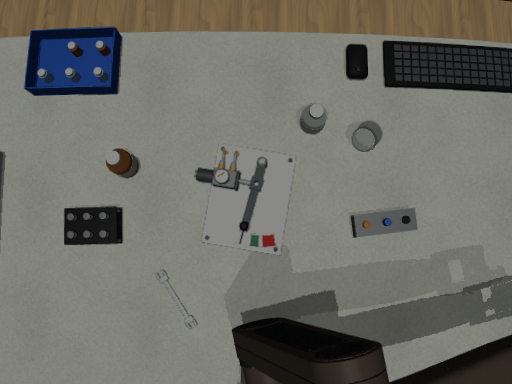

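View pics/wrist0.png

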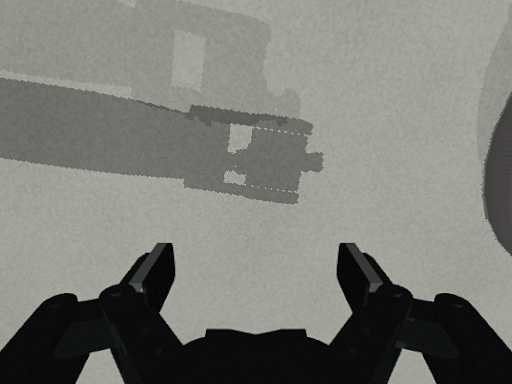

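The top view shows the blue pin in the middle bore at about (388,222), the fork at (257,183), the pivot at (262,161) and the grip at (244,226). Now I'll enlarge both views and measure by colour.

```bash
python3 - <<'E'
import cv2,numpy as np
from h import *
t=cv2.imread('pics/top0.png');s=cv2.imread('pics/scene0.png')
def up(im,x0,y0,x1,y1,f,fn): cv2.imwrite('pics/'+fn,cv2.resize(im[y0:y1,x0:x1],None,fx=f,fy=f,interpolation=cv2.INTER_CUBIC))
up(t,190,140,310,260,5,'t_valve.png');up(s,200,150,330,240,6,'s_valve.png')
up(t,340,200,430,245,8,'t_blk.png')
ct=imaging.calibration('top');cs=imaging.calibration('scene')
def blob(im,lo,hi,box):
    m=cv2.inRange(cv2.cvtColor(im,cv2.COLOR_BGR2HSV),lo,hi);k=np.zeros_like(m);x0,y0,x1,y1=box;k[y0:y1,x0:x1]=m[y0:y1,x0:x1]
    n,l,st,ce=cv2.connectedComponentsWithStats(k);i=1+np.argmax(st[1:,4]);return ce[i],st[i]
for nm,lo,hi,h in[('blue',(105,100,50),(125,255,255),.070),('orange',(5,130,80),(20,255,255),.06)]:
    a,sa=blob(t,lo,hi,(340,200,430,245));b,sb=blob(s,lo,hi,(120,225,200,295))
    print(nm,a,sa,b,sb)
    print(onz(ct,[a],h),onz(ct,[a],h-.012))
    o1,v1=ray(ct,[a]);o2,v2=ray(cs,[b]);v1=v1[0];v2=v2[0]
    A=np.c_[v1,-v2];r=np.linalg.lstsq(A,o2-o1,rcond=None)[0];p,q=o1+v1*r[0],o2+v2*r[1];print(p,q)
E
```

```text
blue [387.42857143 221.67346939] [384 218   8   8  49] [156.7012987  249.80519481] [153 245   8  11  77]
[[ 0.46835694 -0.28802594  0.07      ]] [[ 0.46899032 -0.29111885  0.058     ]]
[ 0.46877558 -0.29007023  0.06206848] [ 0.46893211 -0.28989178  0.06203075]
orange [366.5        223.95238095] [363 221   8   7  42] [170.26666667 236.03333333] [167 234   7   5  30]
[[ 0.46221279 -0.23393119  0.06      ]] [[ 0.46278537 -0.23650767  0.048     ]]
[ 0.46212863 -0.23355246  0.0617639 ] [ 0.46063944 -0.23520389  0.06204742]
```

View pics/t_valve.png

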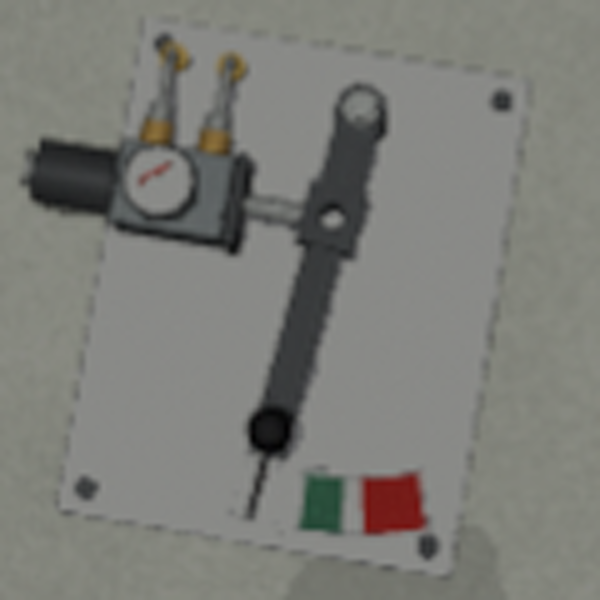

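View pics/s_valve.png

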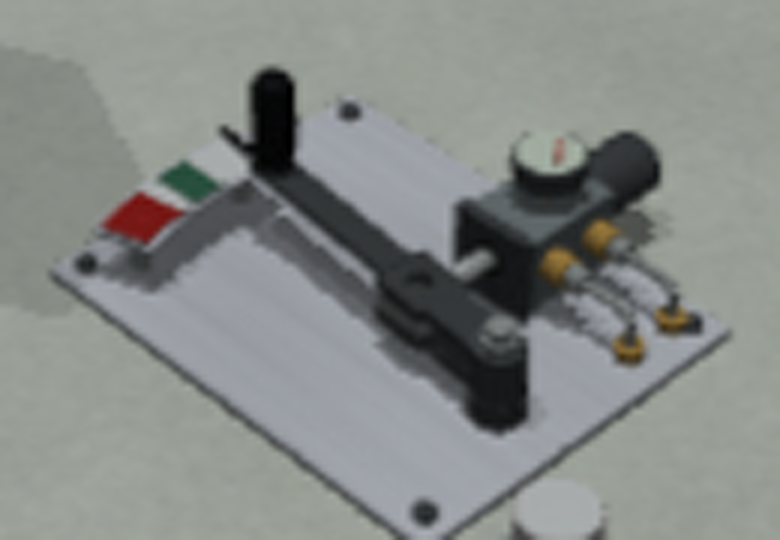

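View pics/t_blk.png

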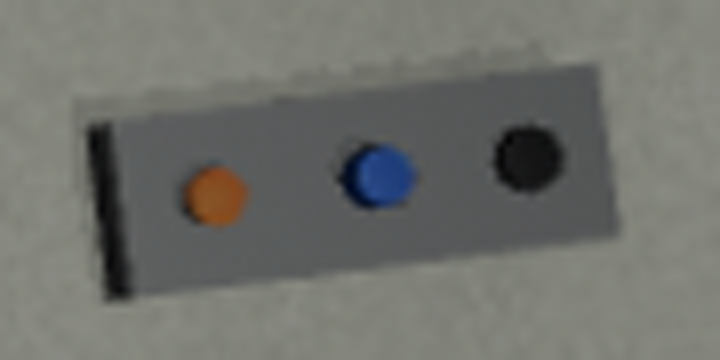

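```bash
python3 - <<'E'
from h import *
ct=imaging.calibration('top');cs=imaging.calibration('scene')
e=onz(ct,[[256,183]],.052);e2=onz(cs,[[269.9,196.75]],.052);p=onz(ct,[[261.6,160.6]],.055);g=onz(ct,[[243.4,225.2]],.108)
g2=onz(cs,[[200+272/6,150+78/6]],.108)
print('eye',e,e2,'piv',p,'grip',g,g2)
print(np.linalg.norm((e-p)[0,:2]),np.linalg.norm((g-p)[0,:2]))
d=(g-p)[0];print('lever dir deg',np.degrees(np.arctan2(d[1],d[0])))
# plate corners z=.008
cor=[[190+145/5,140+18/5],[190+530/5,140+78/5],[190+455/5,140+575/5],[190+62/5,140+512/5]]
c=onz(ct,cor,.008);print(c)
for a,b in((0,3),(1,2),(0,1),(3,2)):
    d=c[b]-c[a];print(np.linalg.norm(d),np.degrees(np.arctan2(d[1],d[0])))
s=monitor.get_state();print(s['time'],s['eef_pos'])
from scipy.spatial.transform import Rotation as R
print(R.from_quat(s['tcp_rot']).as_matrix())
E
```

```text
eye [[0.56801123 0.06077809 0.052     ]] [[0.5682221  0.06037511 0.052     ]] piv [[0.62833504 0.04668246 0.055     ]] grip [[0.45248605 0.09057783 0.108     ]] [[0.45377228 0.08888862 0.108     ]]
0.06194876203195422 0.18124477933138264
lever dir deg 165.9842692973658
[[ 0.68306719  0.1661657   0.008     ]
 [ 0.65200921 -0.04877728  0.008     ]
 [ 0.37692217 -0.01007487  0.008     ]
 [ 0.40761868  0.20545019  0.008     ]]
0.27823578574081637 171.88320936548388
0.27779625390076307 171.99153417217673
0.2171752343213576 -98.22199260975086
0.21770008024867624 -98.10592929186247
0.15 [ 0.24639121 -0.6279099   0.24724894]
[[ 9.30943999e-01  3.65161757e-01 -4.01459758e-04]
 [ 3.65161866e-01 -9.30942296e-01  1.80371267e-03]
 [ 2.84911018e-04 -1.82575328e-03 -9.99998293e-01]]
```

The top and scene views agree within about 1 mm. The lever direction of 166° matches rest, and the 62 and 181 mm radii are close to spec. Next I'll hover by the pin with the jaws along the block's x axis.

Call:
send_rows(
  rows=[
    [0.74,0.99,-0.2,0.208],
    [0.74,0.99,-0.2,0.208],
    [0.74,0.99,-0.2,0.208],
    [0.74,0.99,-0.2,0.208],
    [0.74,0.99,-0.2,0.208],
    [0.74,0.99,-0.2,0.208],
    [0.74,0.99,-0.2,0.208],
    [0.74,0.99,-0.2,0.208],
    [0.74,0.99,-0.2,0.208],
    [0.74,0.99,-0.2,0.208],
  ],
  jaw=0.2,
  newtons=40,
)

```text
time: 1.4
eef_pos: [0.4681, -0.3322, 0.1885]
tcp_rot: [0.668, 0.744, -0.0, 0.0]
contact_force: [-0.4, -0.7, 0.2]
opening: 0.802
```

```bash
python3 - <<'E'
from h import *
s=monitor.get_state();print(s['time'],s['eef_pos'],s['qpos'],s['tcp_rot'])
im,c=snap('wrist','w1.png')
np.save('w1.npy',np.array(c['cam_to_world']))
print(proj(c,[[.4685,-.2895,.07],[.4685,-.2895,.046],s['eef_pos']]))
E
```

```text
1.4 [ 0.46805858 -0.3321946   0.18845874] [-7.93922429e-01  1.22432750e-01  1.88196583e+00 -4.56838494e-05
  1.13694528e+00 -9.00879723e-01] [ 6.68291633e-01  7.43899373e-01 -2.83949513e-05  1.22871186e-04]
[[262.65285733 145.31418465]
 [262.03426768 141.80001886]
 [257.83812763 261.81221002]]
```

View pics/w1.png

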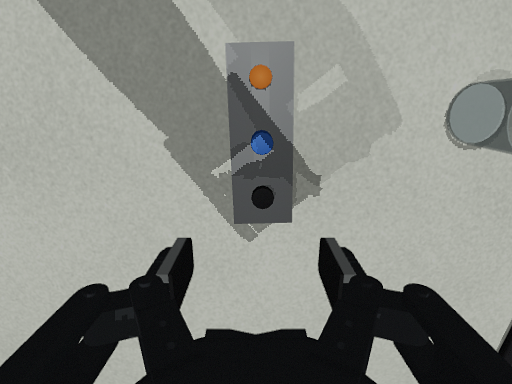

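The wrist view shows the blue head at about (262,142), close to the predicted (262.5,144), and the block is aligned with the image columns.

```bash
python3 - <<'E'
from h import *
c=imaging.calibration('wrist')
im=cv2.imread('pics/w1.png');hsv=cv2.cvtColor(im,cv2.COLOR_BGR2HSV)
pts={}
for n,lo,hi,h in(('blue',(105,100,30),(125,255,255),.060),('orange',(5,130,60),(20,255,255),.056)):
    m=cv2.inRange(hsv,lo,hi);_,l,st,ce=cv2.connectedComponentsWithStats(m);i=1+np.argmax(st[1:,4]);print(n,ce[i],st[i],onz(c,[ce[i]],h+.01),onz(c,[ce[i]],h))
    pts[n]=onz(c,[ce[i]],h)[0]
    mm=(l==i).astype(np.uint8);ct=max(cv2.findContours(mm,0,1)[0],key=cv2.contourArea);print(cv2.minEnclosingCircle(ct))
d=pts['orange']-pts['blue'];print(np.degrees(np.arctan2(-d[0],d[1])))
# block edges
q=onz(c,[[226,43],[293,41],[235,223],[291,223]],.046);print(q)
print((q.mean(0)))
E
```

```text
blue [261.44897959 142.12018141] [251 130  23  25 441] [[ 0.46714817 -0.28684035  0.07      ]] [[ 0.4674931 -0.2880797  0.06     ]]
((261.5, 142.0), 12.298474311828613)
orange [260.15186916  76.37616822] [249  65  23  24 428] [[ 0.46014102 -0.23383498  0.066     ]] [[ 0.4601973 -0.232913   0.056    ]]
((260.28607177734375, 76.42537689208984), 11.888643264770508)
7.533646073592727
[[ 0.42782894 -0.20798668  0.046     ]
 [ 0.48526387 -0.20016294  0.046     ]
 [ 0.45019573 -0.37519002  0.046     ]
 [ 0.50776561 -0.36900904  0.046     ]]
[ 0.46776354 -0.28808717  0.046     ]
```

Call:
send_rows(
  rows=[
    [0,0.144,-0.1,0],
    [0,0.144,-0.2,0],
    [0,0.144,-0.3,0],
    [0,0.144,-0.36,0],
    [0,0.144,-0.4,0],
    [0,0.144,-0.4,0],
    [0,0.144,-0.4,0],
  ],
)

```text
time: 2.33
eef_pos: [0.4691, -0.2888, 0.0694]
tcp_rot: [0.667, 0.745, 0.0, 0.001]
contact_force: [0.0, 0.2, 0.4]
opening: 0.795
```

```bash
python3 - <<'E'
from h import *
s=monitor.get_state();print(s['time'],s['eef_pos'],s['contact_force'])
im,c=snap('wrist','w2.png')
E
```

```text
2.325 [ 0.46912643 -0.28884607  0.06935636] [0.04906311 0.2191155  0.43719311]
```

View pics/w2.png

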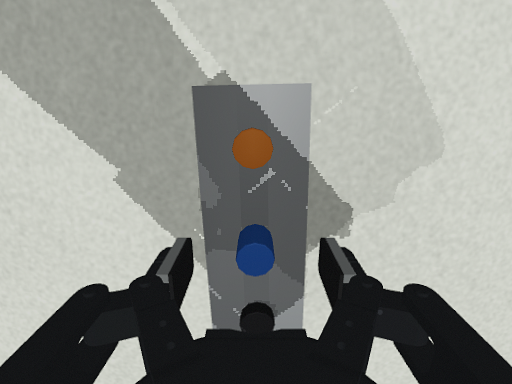

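The blue head sits centrally between the pads at (255,258), so I'll close on it and lift.

Call:
send_rows(
  rows=[
    [0,0,0,0],
    [0,0,0,0],
    [0,0,0,0],
    [0,0,0,0],
    [0,0,0,0],
    [0,0,0,0],
  ],
  jaw=1,
  newtons=50,
)

```text
time: 3.12
eef_pos: [0.4688, -0.2884, 0.0688]
tcp_rot: [0.667, 0.745, 0.0, 0.0]
contact_force: [-0.8, 0.6, 3.7]
opening: 0.208
```

Call:
send_rows(
  rows=[
    [0,0,0.05,0],
    [0,0,0.12,0],
    [0,0,0.22,0],
    [0,0,0.3,0],
    [0,0,0.3,0],
  ],
)

```text
time: 3.75
eef_pos: [0.4694, -0.289, 0.1609]
tcp_rot: [0.667, 0.745, -0.0, 0.002]
contact_force: [-0.6, 0.8, -0.3]
opening: 0.215
```

```bash
python3 - <<'E'
from h import *
s=monitor.get_state();print(s['time'],s['eef_pos'],s['contact_force'],s['opening']*85)
im,c=snap('wrist','w3.png');im,c=snap('scene','s3.png')
cv2.imwrite('pics/s3z.png',cv2.resize(cv2.imread('pics/s3.png')[200:300,100:230],None,fx=5,fy=5,interpolation=2))
E
```

```text
3.75 [ 0.46942323 -0.28902757  0.16085155] [-0.59763124  0.79812916 -0.27076689] 18.25728516428105
```

View pics/w3.png

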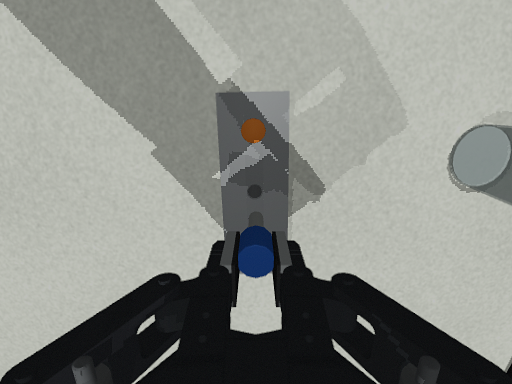

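View pics/s3z.png

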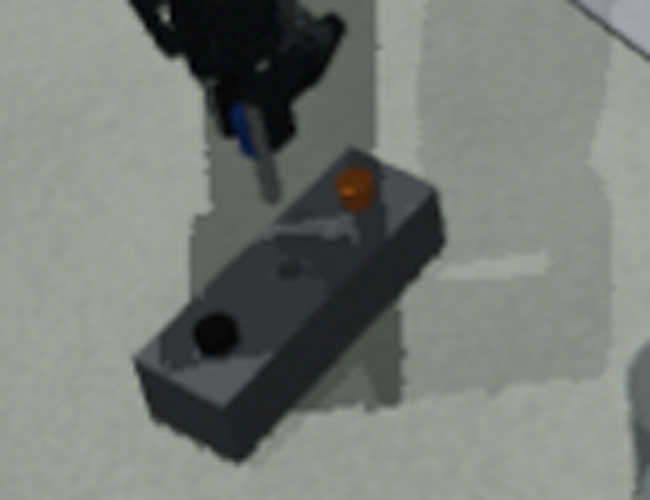

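The pin is out and upright-looking. In the wrist view the head is at (256,259) and the shank shows at (256,218). I'll check its tilt against projected points.

```bash
python3 - <<'E'
from h import *
s=monitor.get_state();x,y,z=s['eef_pos'];print(x,y,z)
cw=imaging.calibration('wrist');cs=imaging.calibration('scene')
P=[[x,y,z+.0012],[x,y,z-.0228],[x,y,z-.0628]]
print(proj(cw,P),proj(cs,P), 'scene tip', 100+274/5,200+200/5)
w=cv2.imread('pics/w3.png');cv2.imwrite('pics/w3z.png',cv2.resize(w[180:290,200:310],None,fx=5,fy=5,interpolation=2))
E
```

```text
0.4680259622182638 -0.28779252795059945 0.15774441633389222
[[257.88759921 263.10778526]
 [257.59484117 241.06838116]
 [257.25198871 215.33858187]] [[150.44246023 221.85321056]
 [152.16049927 228.92653726]
 [154.9148154  240.24943882]] scene tip 154.8 240.0
```

View pics/w3z.png

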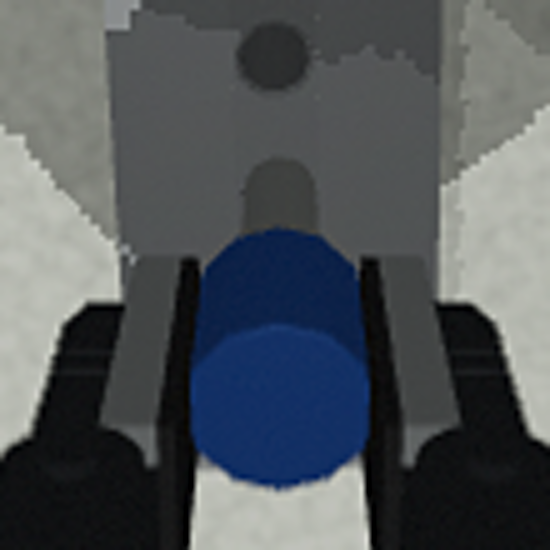

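The pin is upright in the grip. Now I'll carry it to a viewing hover short of the fork.

Call:
send_rows(
  rows=[
    [0.05,0.15,0.1,0],
    [0.333,0.96,0.1,0],
    [0.333,0.96,0.1,0],
    [0.333,0.96,0.1,0],
    [0.333,0.96,0.1,0],
    [0.333,0.96,0.1,0],
    [0.333,0.96,0.1,0],
    [0.333,0.96,0.1,0],
    [0.333,0.96,0.1,0],
  ],
)

```text
time: 4.97
eef_pos: [0.5681, -0.0016, 0.188]
tcp_rot: [0.668, 0.744, -0.0, -0.0]
contact_force: [0.6, -0.0, -1.0]
opening: 0.212
```

```bash
python3 - <<'E'
from h import *
s=monitor.get_state();print(s['time'],s['eef_pos'],s['qpos'])
im,c=snap('wrist','w4.png')
np.savez('w4.npz',T=c['cam_to_world'])
print(proj(c,[[.568,.0605,.052]]))
w=cv2.imread('pics/w4.png');cv2.imwrite('pics/w4z.png',cv2.resize(w[60:260,160:360],None,fx=3,fy=3,interpolation=2))
E
```

```text
4.975 [ 0.56807394 -0.0015685   0.18803409] [-1.81253603e-01  1.10482138e-01  1.89595293e+00 -1.90899698e-04
  1.13571384e+00 -2.88869497e-01]
[[264.21695802 121.29257345]]
```

View pics/w4.png

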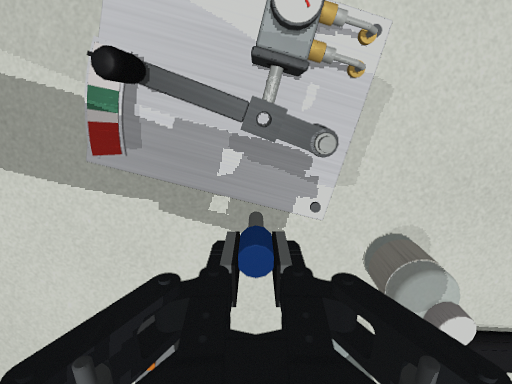

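View pics/w4z.png

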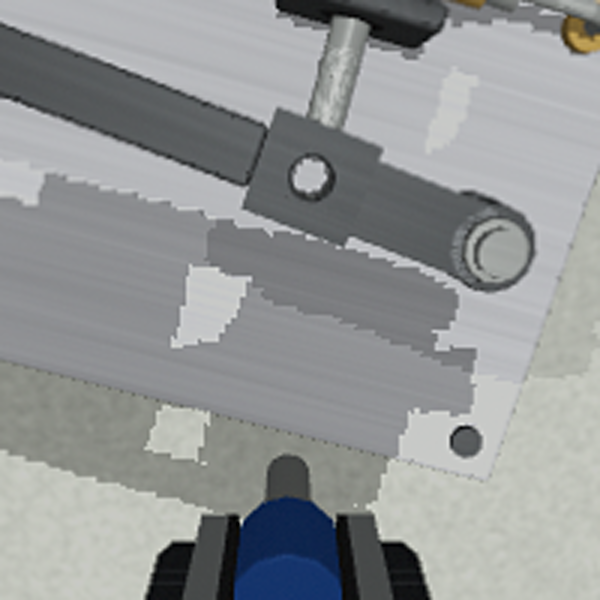

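```bash
python3 - <<'E'
from h import *
s=monitor.get_state();c=imaging.calibration('wrist');e=s['eef_pos'];print(e)
print('eye',onz(c,[[263.7,118.3]],.052), 'pivot', onz(c,[[160+498/3-.2,60+250/3-.2]],.055))
w=cv2.imread('pics/w4.png');hsv=cv2.cvtColor(w,cv2.COLOR_BGR2HSV)
m=cv2.inRange(hsv,(105,100,30),(125,255,255));_,l,st,ce=cv2.connectedComponentsWithStats(m);i=1+np.argmax(st[1:,4]);print(ce[i],st[i])
# head top ellipse: brighter
v=hsv[...,2][l==i];print(np.percentile(v,[5,25,50,75,95]))
m2=((l==i)&(hsv[...,2]>100)).astype(np.uint8);_,l2,st2,ce2=cv2.connectedComponentsWithStats(m2);j=1+np.argmax(st2[1:,4]);print(ce2[j],st2[j])
print('head top',onz(c,[ce2[j]],e[2]+.0012)-e)
ct=imaging.calibration('top')
E
```

```text
[ 0.56818289 -0.00144556  0.18824546]
eye [[0.56736403 0.06317124 0.052     ]] pivot [[0.62642012 0.04760991 0.055     ]]
[255.51082803 251.61974522] [ 238  225   36   53 1570]
[ 74.  77. 106. 107. 108.]
[255.54525627 260.6521265 ] [238 245  36  33 917]
head top [[-0.00133632  0.00127465  0.0012    ]]
```

Wrist, top and scene place the eye within 2–3 mm of each other, and the relative offset measured with the wrist camera agrees. I'll go to just above the hole and re-check.

Call:
send_rows(
  rows=[
    [0,0.1,0,0],
    [0,0.21,0,0],
    [0,0.21,-0.1,0],
    [0,0.21,-0.18,0],
    [0,0.21,-0.21,0],
    [0,0.21,-0.21,0],
    [0,0.21,-0.21,0],
  ],
)

```text
time: 5.9
eef_pos: [0.5693, 0.0625, 0.1266]
tcp_rot: [0.667, 0.745, 0.001, 0.001]
contact_force: [0.3, 0.4, -1.6]
opening: 0.211
```

```bash
python3 - <<'E'
from h import *
s=monitor.get_state();print(s['time'],s['eef_pos'],s['contact_force'])
x,y,z=s['eef_pos']
im,c=snap('wrist','w5.png')
w=cv2.imread('pics/w5.png');cv2.imwrite('pics/w5z.png',cv2.resize(w[150:290,180:330],None,fx=4,fy=4,interpolation=2))
im,cs=snap('scene','s5.png');w=cv2.imread('pics/s5.png');cv2.imwrite('pics/s5z.png',cv2.resize(w[140:230,210:320],None,fx=6,fy=6,interpolation=2))
P=[[x,y,z-.0628]];print(proj(c,P),proj(cs,P),proj(cs,[[.568,.061,.052]]))
E
```

```text
5.9 [0.56929407 0.06245215 0.12663056] [ 0.3217552   0.3638093  -1.57840018]
[[256.96831079 215.21787435]] [[270.6533709  193.46404094]] [[269.96572967 196.6100076 ]]
```

View pics/w5z.png

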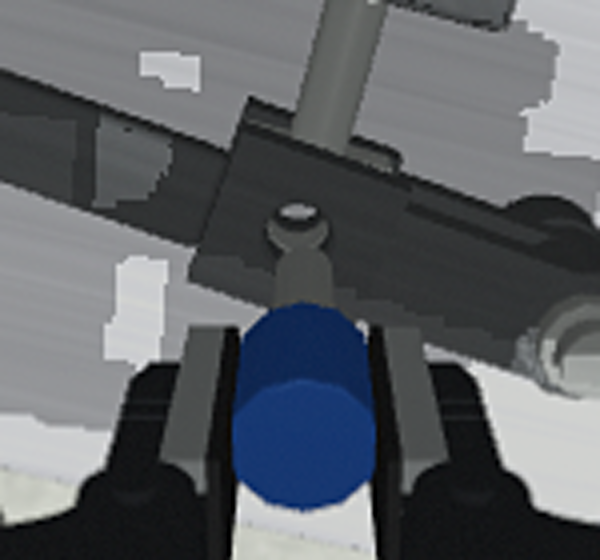

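View pics/s5z.png

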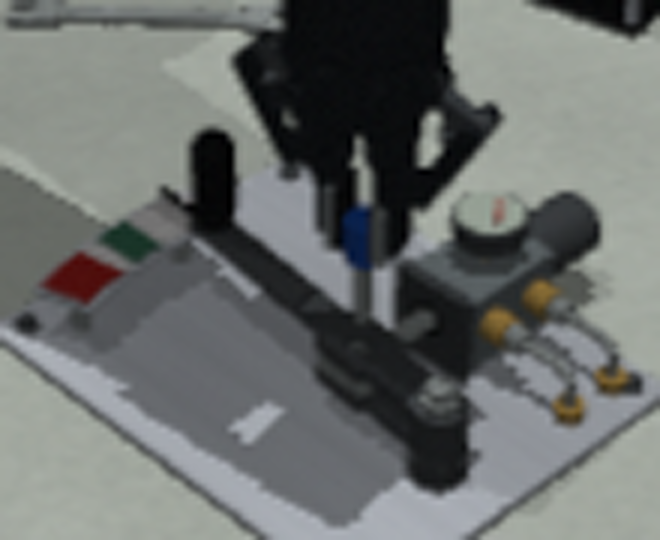

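```bash
python3 - <<'E'
from h import *
s=monitor.get_state();x,y,z=s['eef_pos'];print(x,y,z)
c=imaging.calibration('wrist')
print(proj(c,[[x,y,z+.0012],[x,y,z-.0628],[x,y,.052],[x+.001,y,.052],[x,y+.001,.052]]))
w=cv2.imread('pics/w5.png');hsv=cv2.cvtColor(w,cv2.COLOR_BGR2HSV)
m2=cv2.inRange(hsv,(105,100,100),(125,255,255));_,l,st,ce=cv2.connectedComponentsWithStats(m2);i=1+np.argmax(st[1:,4]);print(ce[i],st[i])
cv2.imwrite('pics/w5y.png',cv2.resize(w[190:235,235:280],None,fx=13,fy=13,interpolation=2))
E
```

```text
0.5692474595532102 0.06259891409277461 0.12667099533173365
[[257.86095314 263.08625896]
 [256.95344101 215.23414127]
 [256.84163391 209.34894226]
 [258.15021513 209.48255718]
 [256.98770209 208.12201418]]
[255.48231511 260.51232583] [238 245  36  33 933]
```

View pics/w5y.png

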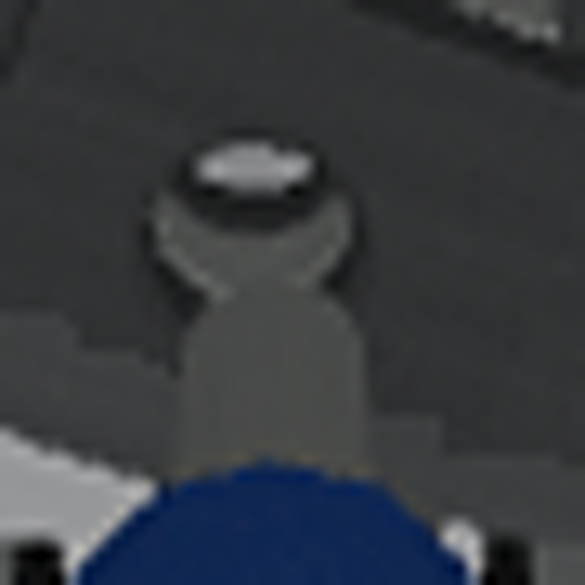

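The hole is at (253.9,206.2) and the pin axis projected to fork height is about (255.3,207.5), so it needs roughly -1 mm in x and +1 mm in y. Next I'll correct that and enter partway.

Call:
send_rows(
  rows=[
    [-0.0035,0.0035,0,0],
    [-0.0035,0.0035,-0.03,0],
    [-0.0035,0.0035,-0.045,0],
    [-0.0035,0.0035,-0.06,0],
    [-0.0035,0.0035,-0.06,0],
  ],
)

```text
time: 6.62
eef_pos: [0.5674, 0.0637, 0.1068]
tcp_rot: [0.667, 0.745, -0.0, 0.0]
contact_force: [1.0, -1.3, -1.2]
opening: 0.208
```

```bash
python3 - <<'E'
from h import *
s=monitor.get_state();print(s['time'],s['eef_pos'],s['contact_force'],s['wrist_torque'])
im,c=snap('wrist','w6.png')
w=cv2.imread('pics/w6.png');cv2.imwrite('pics/w6z.png',cv2.resize(w[160:290,180:330],None,fx=4,fy=4,interpolation=2))
E
```

```text
6.625 [0.56738377 0.06369745 0.10678155] [ 0.97277517 -1.32065533 -1.17862921] [-0.21426266 -0.19793169  0.05415929]
```

View pics/w6z.png

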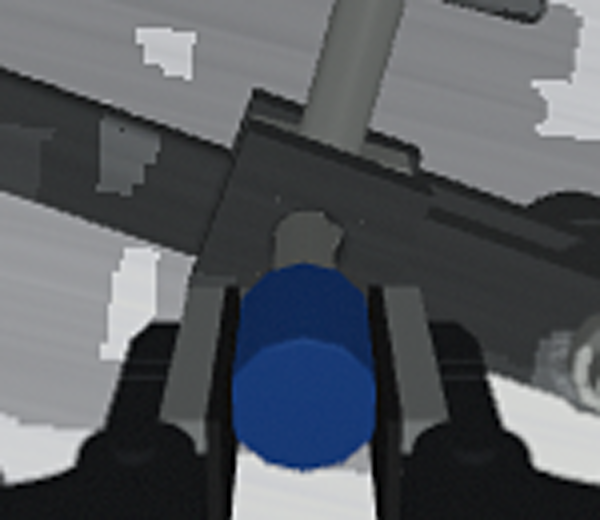

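The tip is in the upper plate, with light side forces pointing +x and -y. I'll ease that way and continue down.

Call:
send_rows(
  rows=[
    [0.002,-0.0025,0,0],
    [0.002,-0.0025,-0.02,0],
    [0.002,-0.0025,-0.04,0],
    [0.002,-0.0025,-0.06,0],
    [0.002,-0.0025,-0.06,0],
  ],
)

```text
time: 7.3
eef_pos: [0.5676, 0.0631, 0.0885]
tcp_rot: [0.667, 0.745, -0.0, -0.0]
contact_force: [0.2, -0.4, -0.5]
opening: 0.211
```

Call:
send_rows(
  rows=[
    [0,-0.001,-0.02,0],
    [0,-0.001,-0.035,0],
    [0,-0.001,-0.045,0],
    [0,-0.001,-0.048,0],
    [0,-0.001,-0.048,0],
  ],
)

```text
time: 7.92
eef_pos: [0.5681, 0.0628, 0.075]
tcp_rot: [0.667, 0.745, 0.0, 0.0]
contact_force: [0.5, 0.9, -0.9]
opening: 0.21
```

```bash
python3 - <<'E'
from h import *
s=monitor.get_state();print(s['time'],s['eef_pos'],s['contact_force'],s['wrist_torque'])
im,c=snap('wrist','w7.png')
w=cv2.imread('pics/w7.png');cv2.imwrite('pics/w7z.png',cv2.resize(w[160:290,180:330],None,fx=4,fy=4,interpolation=2))
im,cs=snap('scene','s7.png');w=cv2.imread('pics/s7.png');cv2.imwrite('pics/s7z.png',cv2.resize(w[140:230,210:320],None,fx=6,fy=6,interpolation=2))
E
```

```text
7.925 [0.56808831 0.06284242 0.07500767] [ 0.51289384  0.90259799 -0.93181722] [-0.02287672  0.00442831  0.02227494]
```

View pics/w7z.png

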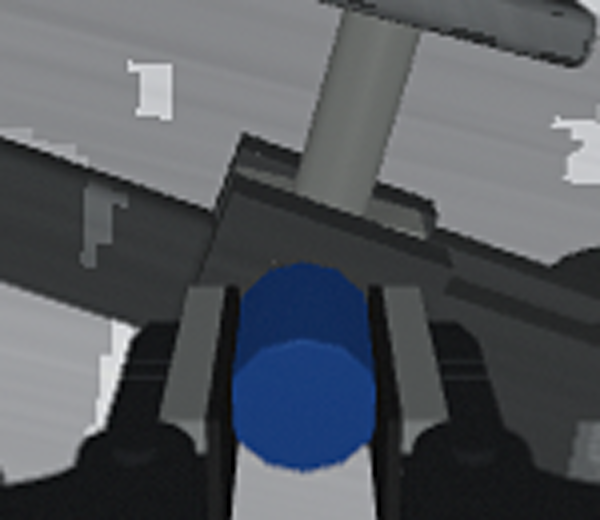

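View pics/s7z.png

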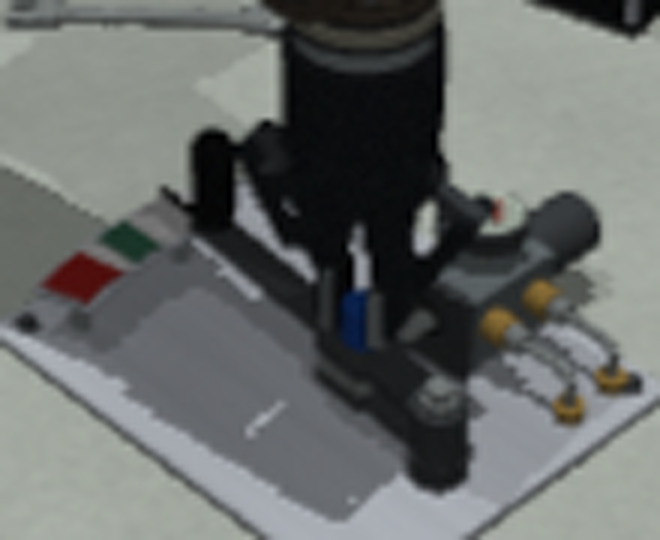

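The pin is nearly home with no axial contact yet, so I'll press gently down until force shows.

Call:
send_rows(
  rows=[
    [0,0,-0.004,0],
    [0,0,-0.007,0],
    [0,0,-0.01,0],
    [0,0,-0.01,0],
  ],
)

```text
time: 8.52
eef_pos: [0.5683, 0.0629, 0.0747]
tcp_rot: [0.667, 0.745, -0.0, -0.0]
contact_force: [-6.6, -0.0, 12.8]
opening: 0.207
```

The head is seated, with 12.8 N upward at TCP z = 0.0747. I'll hold briefly, then open and rise.

Call:
send_rows(
  rows=[
    [0,0,0.004,0],
    [0,0,0.004,0],
    [0,0,0.004,0],
  ],
)

```text
time: 8.9
eef_pos: [0.5683, 0.0628, 0.0748]
tcp_rot: [0.667, 0.745, -0.0, 0.0]
contact_force: [-3.9, 0.6, 7.9]
opening: 0.208
```

Call:
send_rows(
  rows=[
    [0,0,0,0],
    [0,0,0,0],
    [0,0,0,0],
    [0,0,0.1,0],
    [0,0,0.2,0],
    [0,0,0.35,0],
    [0,0,0.35,0],
    [0,0,0.35,0],
  ],
  jaw=0.45,
)

```text
time: 9.9
eef_pos: [0.5676, 0.0629, 0.1775]
tcp_rot: [0.667, 0.745, -0.0, -0.0]
contact_force: [-0.2, 0.1, -0.1]
opening: 0.551
```

```bash
python3 - <<'E'
from h import *
s=monitor.get_state();print(s['time'],s['eef_pos'],s['contact_force'],s['opening'])
im,c=snap('wrist','w8.png')
im,cs=snap('scene','s8.png');w=cv2.imread('pics/s8.png');cv2.imwrite('pics/s8z.png',cv2.resize(w[140:230,210:320],None,fx=6,fy=6,interpolation=2))
print(proj(c,[[.568,.0615,.052],[.568,.0615,.076]]))
E
```

```text
9.9 [0.5675765  0.06285469 0.17754651] [-0.23748311  0.08312331 -0.12323672] 0.5507050826563866
[[257.23574709 191.38826885]
 [257.37537578 199.70363535]]
```

View pics/w8.png

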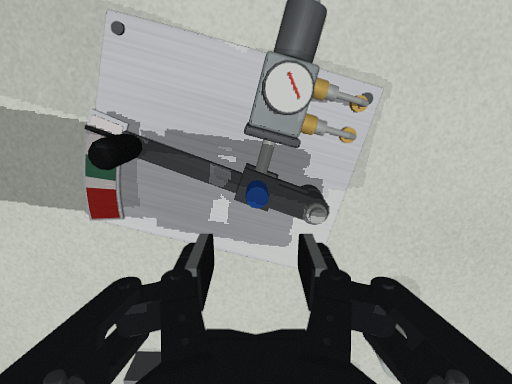

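View pics/s8z.png

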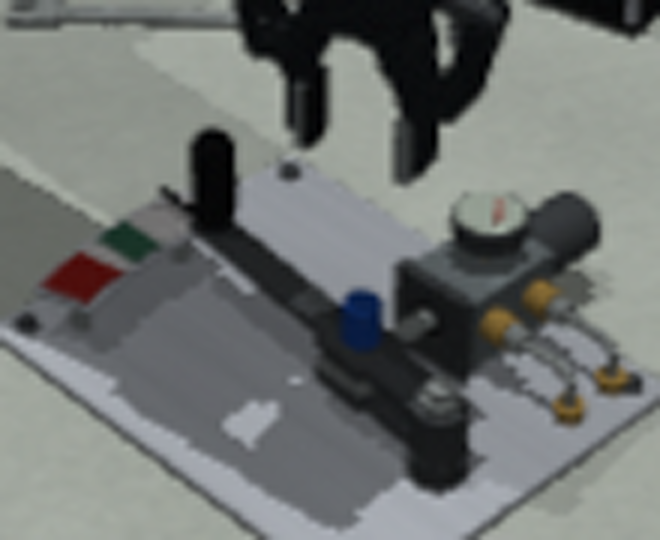

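The pin is home, with the head flat on the fork at (258,194). The lever is still at rest. Now I'll hover over the grip with the jaws turned along its travel.

Call:
send_rows(
  rows=[
    [-0.383,0.092,0,0.21],
    [-0.383,0.092,0,0.21],
    [-0.383,0.092,0,0.21],
    [-0.383,0.092,0,0.21],
    [-0.383,0.092,0,0.21],
    [-0.383,0.092,0,0.21],
    [-0.383,0.092,0,0.21],
    [-0.383,0.092,0,0.21],
    [-0.383,0.092,0,0.21],
    [-0.383,0.092,0,0.21],
  ],
  jaw=0.25,
)

```text
time: 11.25
eef_pos: [0.4529, 0.0904, 0.1778]
tcp_rot: [0.071, 0.997, -0.0, -0.0]
contact_force: [0.6, 0.1, -0.5]
opening: 0.753
```

```bash
python3 - <<'E'
from h import *
s=monitor.get_state();print(s['time'],s['eef_pos'],s['qpos'],s['opening'])
im,c=snap('wrist','w9.png')
print(proj(c,[[.4525,.0905,.108],[.4525,.0905,.052],s['eef_pos']]))
E
```

```text
11.25 [0.45286372 0.09042845 0.17776164] [-2.31770293e-02 -1.23376614e-01  2.14872705e+00 -3.56504482e-06
  1.11692320e+00 -1.45109484e+00] 0.7531163317635234
[[256.39328277 213.11579885]
 [256.2234124  191.04232553]
 [256.7417352  264.23025514]]
```

View pics/w9.png

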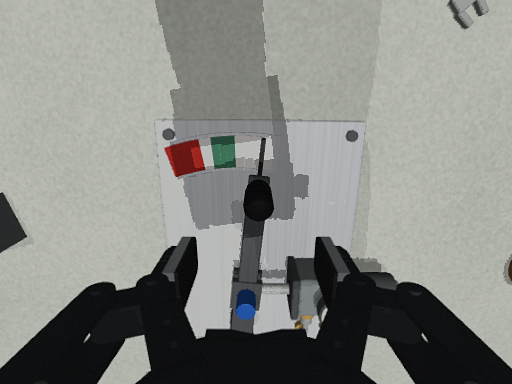

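The grip top is at (260,209), about 2–3 mm towards +y of the tool axis. I'll correct, descend around it and close.

Call:
send_rows(
  rows=[
    [-0.004,0.008,-0.1,0],
    [-0.004,0.008,-0.2,0],
    [-0.004,0.008,-0.28,0],
    [-0.004,0.008,-0.317,0],
    [-0.004,0.008,-0.317,0],
    [-0.004,0.008,-0.317,0],
  ],
)

```text
time: 12.05
eef_pos: [0.4528, 0.0928, 0.0841]
tcp_rot: [0.071, 0.997, 0.0, 0.001]
contact_force: [0.3, 0.2, 0.1]
opening: 0.749
```

```bash
python3 - <<'E'
from h import *
s=monitor.get_state();print(s['time'],s['eef_pos'],s['contact_force'])
im,c=snap('wrist','w10.png')
E
```

```text
12.05 [0.45276354 0.09282557 0.08410751] [0.26495233 0.19352874 0.12315075]
```

View pics/w10.png

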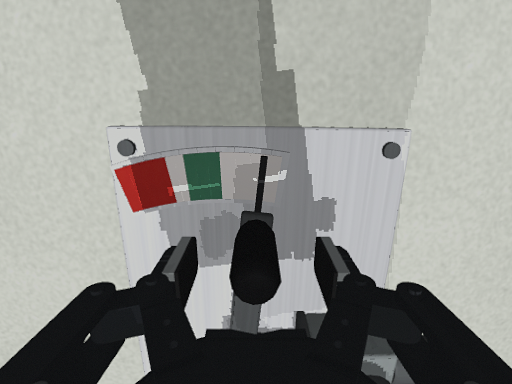

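The grip is centred between the fingers at (255,275). Closing now.

Call:
send_rows(
  rows=[
    [0,0,0,0],
    [0,0,0,0],
    [0,0,0,0],
    [0,0,0,0],
    [0,0,0,0],
    [0,0,0,0],
  ],
  jaw=1,
  newtons=50,
)

```text
time: 12.85
eef_pos: [0.4521, 0.0928, 0.0836]
tcp_rot: [0.071, 0.998, -0.0, 0.0]
contact_force: [-2.8, -1.0, 6.4]
opening: 0.264
```

```bash
python3 - <<'E'
from h import *
s=monitor.get_state();print(s['time'],s['eef_pos'],s['contact_force'],s['opening']*85)
x,y,z=s['eef_pos']
# grip at rest angle 166.2 deg incl: pivot = grip - 180*dir ; targets for lever th
for src in ('tcp',):
    a0=np.pi-.1-np.radians(8.05)
    for th in(.05,.1,.15,.17):
        d=.18*np.array([np.cos(a0+th)-np.cos(a0),np.sin(a0+th)-np.sin(a0)]);print(th,d,d/.3)
E
```

```text
12.85 [0.45214668 0.09275008 0.08357991] [-2.75747705 -0.96427695  6.36800629] 22.458436431781486
0.05 [-0.00192431 -0.00879091] [-0.00641438 -0.02930304]
0.1 [-0.00340686 -0.01766701] [-0.0113562  -0.05889005]
0.15 [-0.00444393 -0.02660612] [-0.01481311 -0.08868707]
0.17 [-0.00473341 -0.0301944 ] [-0.01577804 -0.10064801]
```

Call:
send_rows(
  rows=[
    [-0.003,-0.015,0,0],
    [-0.006,-0.029,0,0],
    [-0.009,-0.044,0,0],
    [-0.0115,-0.059,0,0],
    [-0.013,-0.073,0,0],
    [-0.015,-0.089,0,0],
    [-0.015,-0.089,0,0],
    [-0.015,-0.089,0,0],
  ],
)

```text
time: 13.85
eef_pos: [0.4476, 0.0674, 0.0836]
tcp_rot: [0.071, 0.997, 0.002, 0.0]
contact_force: [-2.1, 4.8, 5.6]
opening: 0.266
```

```bash
python3 - <<'E'
from h import *
s=monitor.get_state();print(s['time'],s['eef_pos'],s['contact_force'],s['opening']*85)
im,c=snap('wrist','w11.png');im,c=snap('scene','s11.png');im,c=snap('top','t11.png')
w=cv2.imread('pics/s11.png');cv2.imwrite('pics/s11z.png',cv2.resize(w[140:230,200:320],None,fx=6,fy=6,interpolation=2))
E
```

```text
13.85 [0.44757295 0.06742086 0.08358954] [-2.07013481  4.77426715  5.59446485] 22.65012482245376
```

View pics/w11.png

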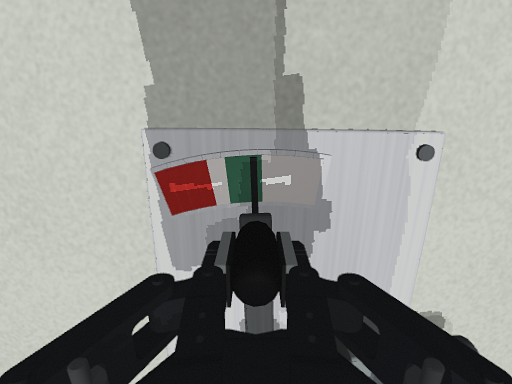

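View pics/s11z.png

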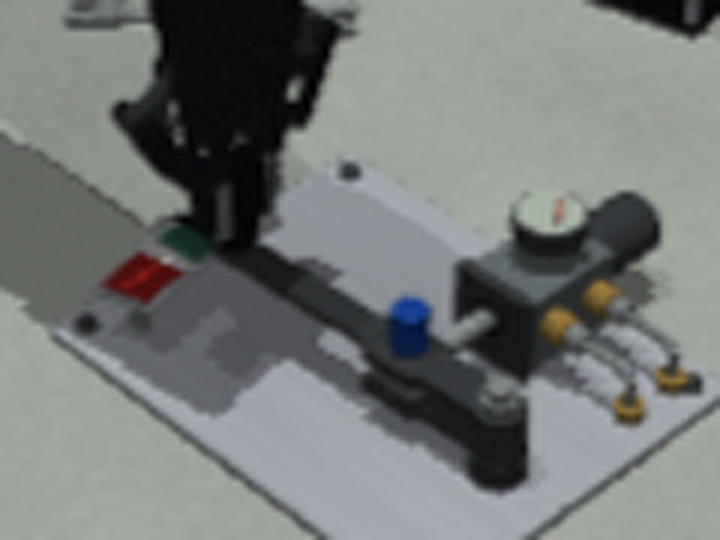

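The pointer (column 254) is in green (columns 226–263), reading about 0.144 rad. It needs about 4.5 mm more to reach mid-band.

Call:
send_rows(
  rows=[
    [0,-0.008,0,0],
    [-0.001,-0.0155,0,0],
    [-0.001,-0.0155,0,0],
    [-0.001,-0.0155,0,0],
    [-0.001,-0.0155,0,0],
    [-0.001,-0.0155,0,0],
    [-0.001,-0.0155,0,0],
  ],
)

```text
time: 14.88
eef_pos: [0.4471, 0.063, 0.0836]
tcp_rot: [0.071, 0.997, 0.002, -0.0]
contact_force: [-2.4, 5.3, 5.4]
opening: 0.269
```

```bash
python3 - <<'E'
from h import *
s=monitor.get_state();print(s['time'],s['eef_pos'],s['contact_force'],s['opening']*85)
im,c=snap('wrist','w12.png');im,c=snap('scene','s12.png')
w=cv2.imread('pics/s12.png');a=cv2.resize(w[155:225,200:300],None,fx=6,fy=6,interpolation=2)
cv2.imwrite('pics/s12z.png',a)
w=cv2.imread('pics/w12.png');cv2.imwrite('pics/w12z.png',cv2.resize(w[130:310,130:350],None,fx=3,fy=3,interpolation=2))
E
```

```text
14.875 [0.44712426 0.06299374 0.08355463] [-2.37509285  5.25223863  5.42013739] 22.865263250464253
```

View pics/w12z.png

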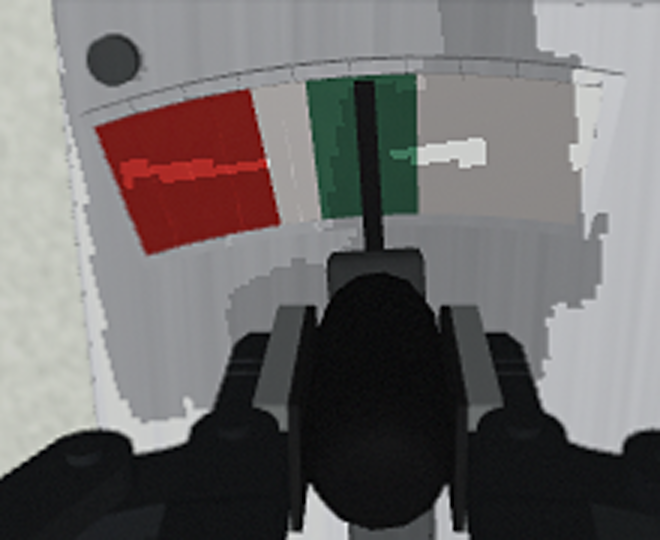

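View pics/s12z.png

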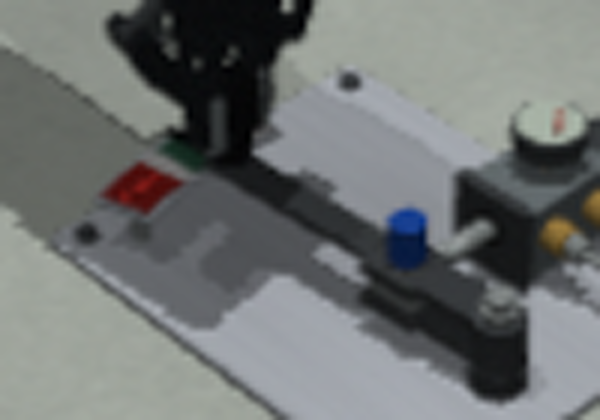

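The pointer sits at 369 in the enlarged view, with green from 314 to 417, so it reads about 0.167 rad. The head is flat on the fork, the spring load is steady at 5.3 N, and the grip is held. I'm handing in.

```bash
python3 -c "
from h import *
print(workorder.sign_off());s=monitor.get_state();print(s['time'],s['eef_pos'],s['contact_force'],s['opening'])"
```

```text
the job is handed in; nothing more can be done
None
the job is handed in; nothing more can be done
```

The valve lever is pinned and held in the middle of the green band, and I handed the job in at about 15 s of the 54 s allowed. `sign_off` gave no verdict, and the robot couldn't be read afterwards, so the final one-second hold is unchecked.

- **Pin:** I took the blue pin from the middle bore and eased it into the fork using force and wrist-camera corrections. I pushed it down until the head seated at 12.8 N, then let go. Pictures after release show the head flat and upright on the fork.
- **Lever:** I gripped it at 50 N across its direction of travel and drew it round in two steps. The last wrist picture puts the pointer at about 0.167 rad, in the middle of green, and it never reached the red. The tool felt a steady spring pull of about 5.3 N. That is a little under the 7 N given for the green band.
- **Disagreements:** The cameras differed by 2–3 mm on where the fork eye is. I settled that with wrist-camera measurements of the pin relative to the hole.
- **Bystanders:** I saw no contact with the spare pins or anything else on the bench. I did not measure their positions again at the end.

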